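# Unlatch and slide open the cover of the sample stand

### The job

Open the clear acrylic stand: press its snap tab all the way in, then push the released aluminium cover off its seat, over the tab, until it lies flat on the lower ledge, and leave it there. Only press and push with the fingers: the cover must never be lifted off the stand, and the tins, the dish and the mallet stay where they are.

Things in the scene. Friction and masses are not known exactly. Their poses are not given: they have to be found in the camera images.
- stand: Clear acrylic stand fixed to the sill, 218 long (x) x 83 wide (y) mm, with side guides 56 high along its whole length, 71 mm apart inside. Origin: centre of its underside; z up; its +x is the way the cover slides off, over the tab. Between the guides lie the seat (back half) and the ledge (front half).
- seat (a point): Middle of the seat, at stand x = -55, y = 0, 46 mm above the sill. The seat runs from x = -101 to -9 mm: two strips 8 mm wide along the guides. Between the strips it is open, 54 mm wide, and nothing there is higher than 36 mm above the sill (a sample tin lies below the cover).
- notch (a point): Middle of the notch at the back end, stand x = -105, y = 0, 46 mm above the sill. Here two corner stops 8 mm long (x), 56 high, leave a gap 50 mm wide, open down to 36 mm above the sill, through which fingers reach the back face of the cover.
- ledge (a point): Middle of the ledge, stand x = +47, y = 0, 40 mm above the sill. The ledge runs from x = -9 to +103 mm, where an end lip 48 high closes it: two strips 8 mm wide along the guides, between them a channel 54 mm wide, its floor 32 mm above the sill, with the snap tab at its start.
- tab_top (a point): Centre of the top face of the snap tab: grey plastic block with three dark ribs, 28 (x) x 40 (y) mm, at stand x = +7, y = 0, right in front of the seated cover. Out, its top is 54 mm above the sill and bars the cover's way.
- tab (a joint): How far the snap tab is pressed straight down, m: 0 fully out, 0.015 fully in (its top then 39 mm above the sill, just below the ledge). Starts 0 to 0.003. It resists with about 5 N and has no return spring: it stays where it is pressed to. The cover can pass only when it is more than 0.008 in.
- cover: Loose silver aluminium slab, 90 (x) x 68 (y) x 16 (z) mm, about 150 g. Origin: centre of its underside; axes as the stand's. Starts on the seat at stand x = -55, y = 0, z = 46 mm, shut in by stops, guides and tab. Once its centre is beyond x = +36 mm it drops off the seat's edge and lies flat on the ledge, z = 40; it meets the end lip at x = +58.
- tin_a: Bystander: closed round aluminium sample tin, 61 diameter x 45 high mm. Origin: centre of its underside.
- tin_b: Bystander: a second tin, the same.
- dish: Bystander: white ceramic dish of thumbtacks, 76 diameter x 24 high mm. Origin: centre of its underside.
- mallet: Bystander: small wooden mallet lying down, head 45 x 70 x 45 mm, handle 16 thick reaching 137 mm to -x of the head's centre. Origin: centre of the head's underside.
Things that resemble listed ones, but are neither listed nor needed, are in the scene too. Of the things that look like the stand, the middle-sized one is meant. What is shaped like the cover but turquoise is not meant.

How it is judged (in metres and radians):
On the way, in this order (a step that is already met when the one before it is completed fails the run):
1. the snap tab is pressed in (more than 12 of 15 mm) while the cover is still on its seat (value of joint tab above 0.012 m and x of cover in the frame of stand below -0.045 m and z of cover in the frame of stand above 0.044 m), for 0.2 s.
2. the cover has left its seat and is down on the ledge (x of cover in the frame of stand above 0.034 m and z of cover in the frame of stand below 0.043 m), for 0.2 s.
At the end, for the whole second after the job is handed in: The cover lies flat (within 0.05 rad) and still on the ledge: its centre 34 to 62 mm along the stand's x, within 6 mm of its middle line, its underside 37 to 43 mm above the stand's foot; the tab is still in by more than 12 mm (all of step 2 and x of cover in the frame of stand below 0.062 m and y of cover in the frame of stand between -0.006 and 0.006 m and z of cover in the frame of stand above 0.037 m and angle between cover's own z axis and vertical below 0.05 rad and linear speed of cover below 0.01 m/s and value of joint tab above 0.012 m); the robot touches nothing.
It fails at once if the cover is lifted (underside centre more than 56 mm above the sill, 10 mm above the seat) (z of cover in the frame of stand above 0.056 m).
It fails at once if the cover is tipped up by more than 0.3 rad (angle between cover's own z axis and vertical above 0.3 rad).
It fails at once if a tin, the dish or the mallet is moved by more than 15 mm (distance of any of tin_a, tin_b, dish, mallet from where it was at the start of the episode above 0.015 m).
It also fails if it takes over 38 s, if anything falls off the work surface, if the arm or the gripper's body presses on something with over 40 N, if the wrist force passes 120 N, or if a joint passes its speed limit or range.

### The arm

A 6-joint arm with a two-finger parallel gripper is mounted at the origin on the work surface. World frame = base frame: x ahead of the robot, y to its left, z up, the work surface at z = 0. Lengths are in m, angles in degrees, forces in N, time in s.
With the tool pointing down it reaches from about 0.375 to 0.9 m from the base axis. Payload 3.1 kg.
Tool frame: the origin (TCP) lies on the centre line of the jaws, within the pads' length; the fingertips stand 8 mm ahead of it and the grasp point (between the pads) lies 11 mm behind it; y points along the fingers, x is the direction in which the jaws open and shut, and the axes are right-handed (so a half turn about y gives the same grasp; the last joint's range is limited). The gripper opens to 87 mm and grips with 3 to 60 N. Pads are 19 mm wide; open, the fingers measure 117 mm over their backs; the gripper's body (75 mm by 190 mm) begins 51 mm behind the grasp point.
Start: joints at [-76.461, 30.224, 82.088, -0, 67.689, -10.227], TCP at [0.252, -0.572, 0.231] pointing down, gripper open.
Joint ranges: [-176.69, 176.69], [-43.24, 126.21], [12.49, 139.97], [-82, 262], [0, 151.66], [-163.58, 163.58]. Speed limits (degrees/s): [159.86, 159.86, 180, 180, 180, 180].

### API

Orientations are given as a 3x3 rotation matrix whose columns are the frame's x, y, z axes.
In Python, from rig import read_state, imaging, job, spotter gives the robot as it stands.
- The arm moves only by the tool apply_moves, never from a script. Its argument "steps" is a list of rows, each an object of numbers: "x", "y", "z": the shift along the world's x, y, z in mm; "spin": the turn about the world's z in rad. In form: [{"x": .., "y": .., "z": .., "spin": ..}, ...]. A call has 1 to 12 rows; each row shifts and turns the pose as measured when the row begins; what a row does not reach is not made up. A row lasts 1/10 s, in which the tool goes at most 50 mm and 8.59 degrees, less where a joint would pass 70% of its speed; a pose out of reach is approached as far as the arm can. A call is refused whole if a number of a shift passes 50 or a number of a turn 0.15, either way. A call with a gripper value outside its range is refused whole. "grip" is the finger opening in mm, from 0 to 87, set as the call begins (left out, the last holds). The fingers move at their own pace and stop on an object; the grip force is fixed at half the most. Time passes only in rows, so rows that do not move let the fingers close. It gives the time, the measured TCP pose, the force and the opening at its end, in the units of the state.
- read_state(): the state, without advancing time (a new reading comes with each control period).
- imaging.capture(name): name is "scene" or "side" or "wrist"; returns the picture (480x640x3 uint8, red, green, blue); there is no depth.
- imaging.camera_params(name): a dict with "fov_y" (degrees; the focal length in pixels is half the picture's height over the tangent of half this angle, whatever the lens; pixels are square), "cx", "cy" (the principal point, pixels), "R" (3x3) and "t" (3): a world point X has camera coordinates R X + t. Camera axes: x right, y down, z forward; pixel columns grow to the right and rows downward; lengths in m; the calibration is good to about 2 mm. A picture is of the moment at which its call begins: read the wrist's pose just before it. camera_params takes no time and is no camera call; for the wrist camera it gives the pose at the moment of the call.
- job.hand_in(): hands the job in, once; it reports no verdict.
Trained networks look in the newest picture that a camera, given by its name, has taken for a name from the list of things; names that differ only in an ending like _2 or _b are one class to them, and where a whole thing is asked for, a point or a joint stands for the part that bears it (a point fixed in the world has none). Each returns a list of dicts, best first, with "score" (0 to 1); they miss things now and then, are a little off and sometimes report something else, mostly with a low value. They report only what shows in the picture. A call takes as long as a camera call. They do not tell look-alikes from the thing itself.
- spotter.cut_out(name, camera): "mask" (480x640 bool, what is visible of it) and "rect" ([left, top, width, height] in pixels, round what is visible of it).
The state is a dict: "time_s": time; "joint_positions": joint angles; "qvel": joint speeds; "tau": joint torques, N m; "position": TCP position; "tcp_rot": TCP orientation; "force": force on the tool from outside, world axes, zero at the start; "moment": the same for the moment, N m; "opening": opening from 0.0 (shut) to 1.0 (fully open).
Only numpy, scipy, OpenCV 4.12 (cv2) and the standard library are available. Lean on these libraries where they do the work, as an engineer would, in place of code of your own. Each camera call takes 0.05 s, during which the arm holds its last target.

## Working session

There is one attempt and no reset: what is moved stays moved. The work goes in short steps, Python scripts to look and compute and a tool call to move; the robot and the scene stay as the last step left them, time stands still between calls to the robot, and variables do not carry over. Pictures are saved under pics/ and viewed, and the job is handed in when it is done.

Besides the shell and the picture viewer there is one more tool, called after "Call:" by a JSON object that holds its "method" and its "body". apply_moves: Moves the arm, as the interface text tells. Its arguments: {"type":"object","properties":{"steps":{"type":"array"},"grip":{"type":"number"}},"required":["steps"]}

```bash
mkdir -p pics; ls; python3 - <<'E'
from rig import read_state, imaging
import cv2
s=read_state(); print(s)
for n in ["scene","side","wrist"]:
    p=imaging.capture(n); cv2.imwrite(f"pics/{n}0.png",p[:,:,::-1]); print(n,imaging.camera_params(n))
E
```

```text
pics
{'time_s': 0.0, 'joint_positions': array([-7.64612330e+01,  3.02789099e+01,  8.21558571e+01, -1.16327462e-03,
        6.76878634e+01, -1.02260798e+01]), 'qvel': array([-0.01931113, -0.06418766, -0.02197848,  0.01569853,  0.05503575,
       -0.03062208]), 'tau': array([ 1.36180770e-03, -4.40034699e+01, -1.76591152e+01,  6.33395906e-02,
        5.82154433e-02, -1.63221152e-04]), 'position': array([ 0.25173106, -0.57129277,  0.22957514]), 'tcp_rot': array([[ 4.02990382e-01, -5.19312496e-04,  9.15204066e-01],
       [-9.15201782e-01,  2.07642944e-03,  4.02990554e-01],
       [-2.10963470e-03, -9.99997709e-01,  3.61505372e-04]]), 'force': array([-0.13096293,  0.22945007, -0.06840706]), 'moment': array([0.05046617, 0.01326464, 0.00387218]), 'opening': 0.9997533163231773}
scene {'fov_y': 49.16708270499223, 'cx': 325.01578571849046, 'cy': 243.80168178489552, 'R': array([[ 0.63968098,  0.76857769,  0.00982797],
       [ 0.62597018, -0.51348462, -0.58693686],
       [-0.44606007,  0.38160436, -0.80957305]]), 't': array([-0.34547797, -0.29385532,  1.31385482])}
side {'fov_y': 49.251100157912646, 'cx': 318.5917840215333, 'cy': 243.42597841638928, 'R': array([[-0.90204053, -0.43142601,  0.01394518],
       [-0.31650392,  0.6390992 , -0.70098323],
       [ 0.29351004, -0.63672899, -0.71304141]]), 't': array([0.4742568 , 0.2189747 , 0.86591712])}
wrist {'fov_y': 67.94848458580442, 'cx': 317.22317785188744, 'cy': 240.02918870036865, 'R': array([[ 0.40365231, -0.91491121, -0.00151457],
       [-0.87523903, -0.38663036,  0.29064343],
       [-0.26649851, -0.11599328, -0.95683024]]), 't': array([-0.62500129, -0.0358166 ,  0.39179735])}
```

View pics/scene0.png

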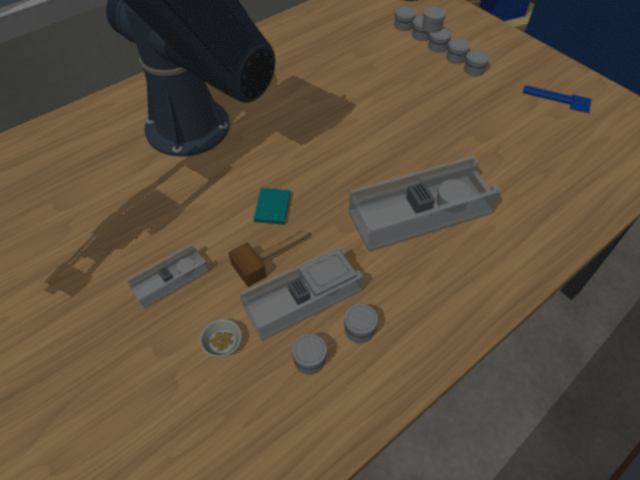

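View pics/side0.png

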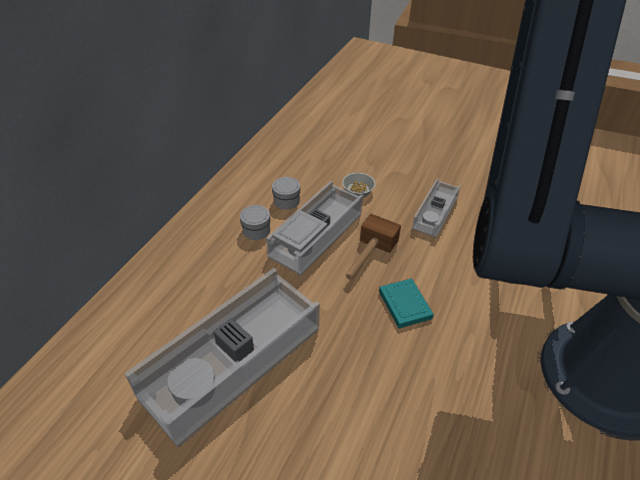

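View pics/wrist0.png

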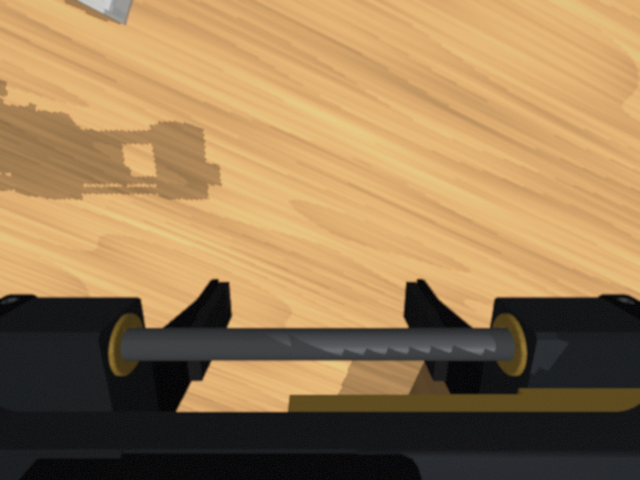

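The scene view shows the middle-sized stand, with the cover at about (330,272), the tab at (299,290), the mallet at (248,265), and the tins at (361,322) and (310,352). The side view shows the same stand at about (315,230). Next I'll measure it.

```bash
cat > h.py <<'E'
import numpy as np, cv2
from rig import read_state, imaging, spotter, job
def K(p): 
    f=240/np.tan(np.radians(p["fov_y"]/2)); return f,p["cx"],p["cy"]
def ray(cam,uv,p=None):
    p=p or imaging.camera_params(cam); f,cx,cy=K(p)
    d=p["R"].T@np.array([(uv[0]-cx)/f,(uv[1]-cy)/f,1]); return -p["R"].T@p["t"],d/np.linalg.norm(d)
def atz(cam,uv,z,p=None):
    c,d=ray(cam,uv,p); return c+d*(z-c[2])/d[2]
def proj(cam,X,p=None):
    p=p or imaging.camera_params(cam); f,cx,cy=K(p)
    q=np.atleast_2d(X)@p["R"].T+p["t"]; return np.c_[f*q[:,0]/q[:,2]+cx,f*q[:,1]/q[:,2]+cy]
def cen(m):
    ys,xs=np.nonzero(m); return np.array([xs.mean(),ys.mean()])
E
python3 - <<'E'
from h import *
np.set_printoptions(precision=4,suppress=True)
for cam in ["scene","side"]:
    imaging.capture(cam)
    for n,z in [("stand",.03),("cover",.062),("tab",.05),("tin_a",.03),("dish",.012),("mallet",.025)]:
        for r in spotter.cut_out(n,cam):
            c=cen(r["mask"]); print(cam,n,round(r["score"],2),r["rect"],r["mask"].sum(),c,atz(cam,c,z)[:2])
            np.save(f"m_{cam}_{n}_{int(c[0])}.npy",r["mask"])
E
```

```text
scene stand 0.95 [239.3, 245.2, 124.9, 93.6] 4494 [291.8385 299.5394] [ 0.5748 -0.1108]
scene stand 0.78 [133.0, 241.4, 78.6, 64.9] 2653 [167.6672 275.3098] [ 0.3788 -0.2641]
scene stand 0.73 [347.6, 155.2, 154.7, 97.6] 8819 [421.3014 202.6117] [0.5622 0.2523]
scene cover 0.88 [295.5, 246.5, 62.3, 49.6] 1647 [327.5386 272.1658] [ 0.5861 -0.0329]
scene cover 0.86 [256.3, 187.1, 34.3, 37.2] 1113 [272.6523 205.4627] [ 0.3883 -0.0154]
scene tab 0.96 [288.3, 279.0, 24.7, 27.9] 444 [299.5428 290.6577] [ 0.5785 -0.0945]
scene tab 0.86 [409.1, 185.2, 24.6, 28.3] 611 [420.3241 197.198 ] [0.5602 0.2468]
scene tab 0.72 [160.2, 266.1, 16.3, 15.9] 154 [165.7792 272.9416] [ 0.386 -0.267]
scene tin_a 0.94 [293.0, 333.9, 34.0, 39.6] 1104 [309.5145 353.6739] [ 0.6816 -0.1538]
scene tin_a 0.82 [342.9, 303.3, 32.4, 39.8] 1040 [360.4827 322.849 ] [ 0.6938 -0.0435]
scene dish 0.74 [201.5, 320.6, 38.0, 38.2] 1271 [220.7278 337.6271] [ 0.5468 -0.2548]
scene dish 0.36 [239.7, 247.0, 123.5, 92.7] 4328 [291.2264 300.0483] [ 0.5663 -0.1067]
scene mallet 0.75 [228.3, 232.0, 78.0, 56.8] 1490 [257.3691 258.506 ] 
[... 418 characters left out ...]
  302.9114] [0.3398 0.0516]
side cover 0.79 [272.2, 213.1, 55.5, 38.5] 1317 [298.9605 231.1891] [ 0.5801 -0.0242]
side tab 0.86 [213.1, 320.7, 39.6, 39.5] 1055 [233.3479 339.9754] [0.566  0.2366]
side tab 0.6 [431.6, 197.7, 14.1, 7.7] 117 [437.6923 202.1624] [ 0.3665 -0.2408]
side tab 0.44 [310.7, 211.8, 21.1, 11.9] 201 [321.3184 216.1741] [ 0.5653 -0.0938]
side tin_a 0.69 [271.8, 176.4, 28.1, 32.0] 770 [285.7532 192.4208] [ 0.6762 -0.1482]
side tin_a 0.69 [239.8, 206.3, 32.6, 33.6] 907 [254.8953 221.7806] [ 0.6888 -0.0379]
side dish 0.61 [340.8, 171.7, 34.2, 25.6] 605 [358.7074 183.4628] [ 0.5534 -0.2688]
side mallet 0.68 [346.1, 214.9, 50.8, 61.3] 1379 [375.1755 239.0283] [ 0.4511 -0.1056]
```

```bash
python3 - <<'E'
import cv2
a=cv2.imread("pics/scene0.png")[230:350,220:380]; b=cv2.imread("pics/side0.png")[170:280,250:380]
cv2.imwrite("pics/c1.png",cv2.resize(a,None,fx=5,fy=5,interpolation=cv2.INTER_CUBIC)); cv2.imwrite("pics/c2.png",cv2.resize(b,None,fx=5,fy=5,interpolation=cv2.INTER_CUBIC))
E
```

```text
(no output)
```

View pics/c1.png

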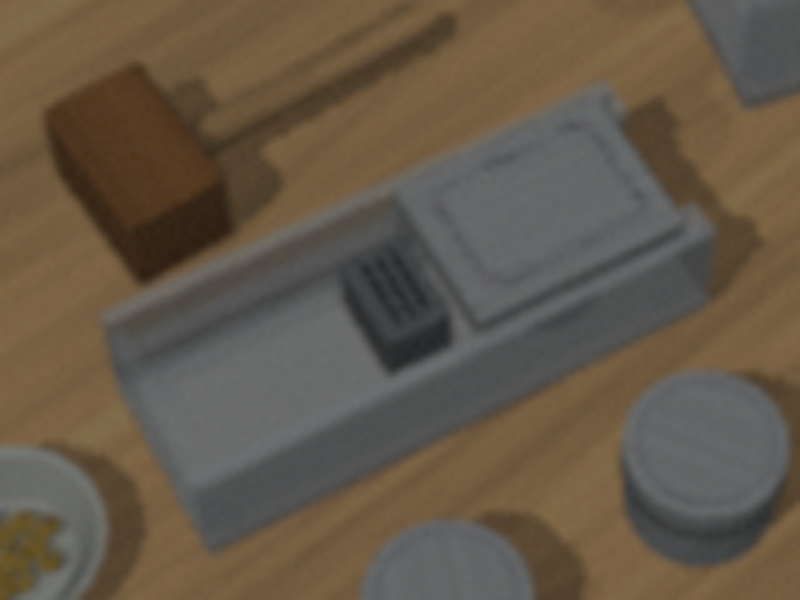

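View pics/c2.png

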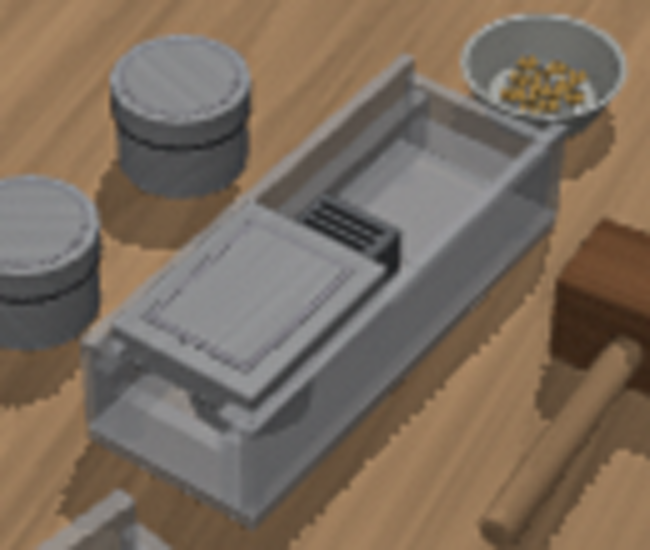

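```bash
cat > fit.py <<'E'
from h import *
from scipy.optimize import least_squares
np.set_printoptions(precision=4,suppress=True)
S=[((109,-41.5,56),(105,322)),((109,41.5,56),(200,490)),((109,41.5,0),(212,550)),((-109,41.5,56),(712,232)),((-109,41.5,0),(708,298)),((-109,-41.5,56),(605,85)),
((-100,34,62),(685,225)),((-10,34,62),(483,325)),((-10,-34,62),(398,190))]
D=[((-109,41.5,56),(88,345)),((-109,41.5,0),(90,432)),((-109,-41.5,0),(250,522)),((109,-41.5,0),(555,218)),((109,-41.5,56),(562,125)),((109,41.5,56),(408,58)),
((-100,34,62),(115,332)),((-100,-34,62),(250,402)),((-10,-34,62),(387,268)),((-10,34,62),(250,203))]
def R(a): return np.array([[np.cos(a),-np.sin(a),0],[np.sin(a),np.cos(a),0],[0,0,1]])
data=[("scene",np.array([a for a,_ in S])/1e3,np.array([b for _,b in S])/5+[220,230]),("side",np.array([a for a,_ in D])/1e3,np.array([b for _,b in D])/5+[250,170])]
P={c:imaging.camera_params(c) for c in("scene","side")}
def res(p,dd):
    return np.concatenate([(proj(c,X@R(p[2]).T+[p[0],p[1],0],P[c])-u).ravel() for c,X,u in dd])
for dd in (data,data[:1],data[1:]):
    r=least_squares(res,[.57,-.09,-1.73],args=(dd,),loss="soft_l1"); print(r.x,np.degrees(r.x[2])); print(res(r.x,dd).reshape(-1,2).round(1).tolist())
E
python3 fit.py
```

```text
[ 0.5731 -0.0843 -1.7362] -99.47622517361326
[[-1.7, -1.8], [-0.8, -0.2], [-0.5, 1.6], [0.6, -0.7], [-0.5, 1.4], [-0.8, -2.1], [0.0, -1.9], [-1.0, -1.2], [-1.8, -1.1], [-2.4, -0.7], [-1.1, 1.8], [0.5, 2.3], [-0.8, 1.2], [-0.3, -0.0], [-2.3, -1.3], [-1.9, -1.4], [-0.3, -0.4], [-0.3, -0.5], [-0.8, -1.1]]
[ 0.5753 -0.0843 -1.7379] -99.57481111957158
[[-1.0, -1.1], [-0.2, 0.6], [0.2, 2.4], [1.4, 0.2], [0.2, 2.2], [0.1, -1.3], [0.9, -1.0], [-0.3, -0.4], [-1.0, -0.3]]
[ 0.5712 -0.0846 -1.7394] -99.66266507811419
[[-1.5, -0.6], [-0.3, 1.9], [1.2, 2.5], [0.2, 1.5], [0.7, 0.3], [-1.3, -1.1], [-1.1, -1.3], [0.5, -0.2], [0.6, -0.3], [0.1, -1.0]]
```

Call:
{"method": "apply_moves", "body": {"steps": [{"x":27,"y":36,"z":0,"spin":0.083},{"x":27,"y":36,"z":0,"spin":0.083},{"x":27,"y":36,"z":0,"spin":0.083},{"x":27,"y":36,"z":0,"spin":0.083},{"x":27,"y":36,"z":0,"spin":0.083},{"x":27,"y":36,"z":0,"spin":0.083},{"x":27,"y":36,"z":0,"spin":0.083},{"x":27,"y":36,"z":0,"spin":0.083},{"x":27,"y":36,"z":0,"spin":0.083},{"x":27,"y":36,"z":0,"spin":0.083},{"x":27,"y":36,"z":0,"spin":0.083},{"x":0,"y":0,"z":0,"spin":0}], "grip": 0}}

```text
time_s: 2.05
position: [0.5574, -0.1638, 0.2326]
tcp_rot: [[0.978, 0.012, 0.21], [-0.21, -0.005, 0.978], [0.013, -1.0, -0.002]]
force: [-0.1, -0.7, 0.3]
opening: 0.029
```

```bash
python3 - <<'E'
from h import *
np.set_printoptions(precision=4,suppress=True)
p=imaging.camera_params("wrist"); im=imaging.capture("wrist"); cv2.imwrite("pics/w1.png",im[:,:,::-1])
s=read_state(); print(s["position"],s["tcp_rot"]); print(-p["R"].T@p["t"]); print(p["R"])
E
```

```text
[ 0.5562 -0.1657  0.2325] [[ 0.9772  0.0106  0.2121]
 [-0.2121 -0.0058  0.9772]
 [ 0.0116 -0.9999 -0.0034]]
[ 0.5725 -0.0855  0.3869]
[[ 0.9778 -0.2092  0.0132]
 [-0.2038 -0.9341  0.293 ]
 [-0.049  -0.2892 -0.956 ]]
```

View pics/w1.png

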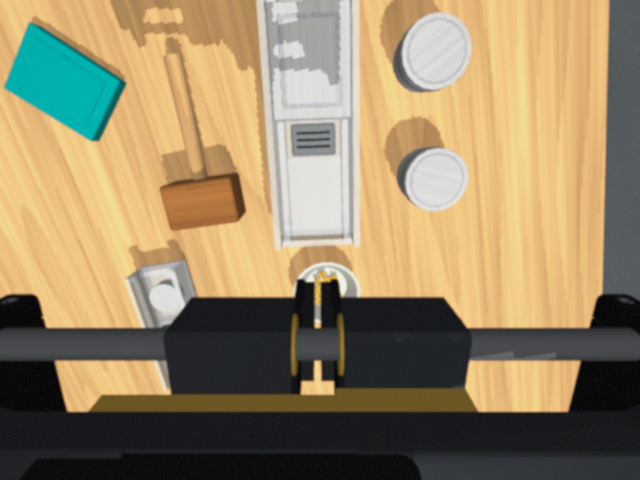

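```bash
python3 - <<'E'
import cv2
a=cv2.imread("pics/w1.png")[100:260,250:380]
cv2.imwrite("pics/w1c.png",cv2.resize(a,None,fx=4,fy=4,interpolation=cv2.INTER_CUBIC))
E
```

```text
(no output)
```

View pics/w1c.png

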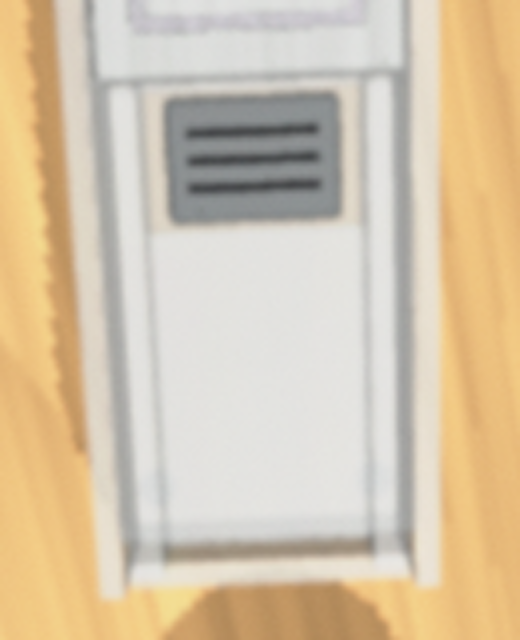

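```bash
python3 - <<'E'
from h import *
from scipy.optimize import least_squares
np.set_printoptions(precision=4,suppress=True)
P=imaging.camera_params("wrist")
W=[((-7,-20,53),(165,97)),((-7,20,53),(338,92)),((21,20,53),(340,216)),((21,-20,53),(172,223)),((109,-41.5,56),(103,597)),((109,41.5,56),(440,585)),((109,-35.5,56),(125,597)),((109,35.5,56),(415,585)),((-10,-34,62),(98,80)),((-10,34,62),(403,70))]
X=np.array([a for a,_ in W])/1e3; U=np.array([b for _,b in W])/4+[250,100]
def R(a): return np.array([[np.cos(a),-np.sin(a),0],[np.sin(a),np.cos(a),0],[0,0,1]])
f=lambda p:(proj("wrist",X@R(p[2]).T+[p[0],p[1],0],P)-U).ravel()
r=least_squares(f,[.57,-.085,-1.73],loss="soft_l1"); print(r.x,np.degrees(r.x[2])); print(f(r.x).reshape(-1,2).round(1).tolist())
for n,x in [("tab9",9),("behind",-135),("pushend",-10)]: print(n,R(r.x[2])@[x/1e3,0,0]+[r.x[0],r.x[1],0])
s=read_state(); T=s["tcp_rot"]; print(s["position"],np.degrees(np.arctan2(T[1,0],T[0,0])), proj("wrist",s["position"]+.008*T[:,1],P))
E
```

```text
[ 0.5718 -0.0881 -1.7474] -100.11638426671851
[[-0.8, -0.4], [0.8, -0.9], [1.0, 0.4], [-0.8, 0.3], [-0.5, 0.0], [0.0, -0.2], [0.1, -0.2], [0.1, 0.0], [-1.1, 0.6], [1.3, 0.1]]
tab9 [ 0.5702 -0.097   0.    ]
behind [0.5955 0.0448 0.    ]
pushend [ 0.5736 -0.0783  0.    ]
[ 0.5562 -0.1657  0.2325] -12.244802435495972 [[316.4837 297.1925]]
```

Call:
{"method": "apply_moves", "body": {"steps": [{"x":4,"y":23,"z":-20,"spin":0.013},{"x":5,"y":23,"z":-25,"spin":0.013},{"x":5,"y":24,"z":-30,"spin":0.013},{"x":0,"y":0,"z":-40,"spin":0},{"x":0,"y":0,"z":-15,"spin":0},{"x":0,"y":0,"z":0,"spin":0}], "grip": 0}}

```text
time_s: 2.7
position: [0.5699, -0.1006, 0.1009]
tcp_rot: [[0.983, 0.016, 0.181], [-0.181, -0.012, 0.983], [0.018, -1.0, -0.009]]
force: [0.4, -0.3, -0.3]
opening: 0.004
```

```bash
python3 - <<'E'
from h import *
np.set_printoptions(precision=4,suppress=True)
for c in ["wrist","side","scene"]:
    cv2.imwrite(f"pics/{c}2.png",imaging.capture(c)[:,:,::-1])
s=read_state(); print(s["position"],s["tcp_rot"],s["force"])
a=cv2.imread("pics/side2.png")[150:290,240:390]; cv2.imwrite("pics/s2c.png",cv2.resize(a,None,fx=4,fy=4,interpolation=cv2.INTER_CUBIC))
E
```

```text
[ 0.5722 -0.1013  0.1038] [[ 0.9832  0.0221  0.181 ]
 [-0.1807 -0.014   0.9834]
 [ 0.0243 -0.9997 -0.0098]] [-0.464  -0.5859 -0.266 ]
```

View pics/wrist2.png

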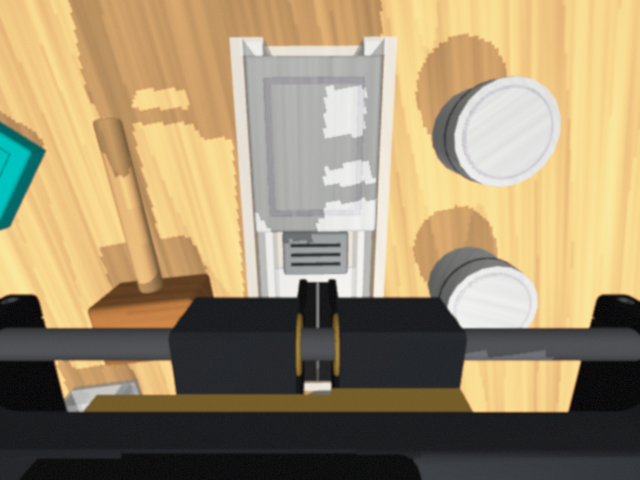

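View pics/s2c.png

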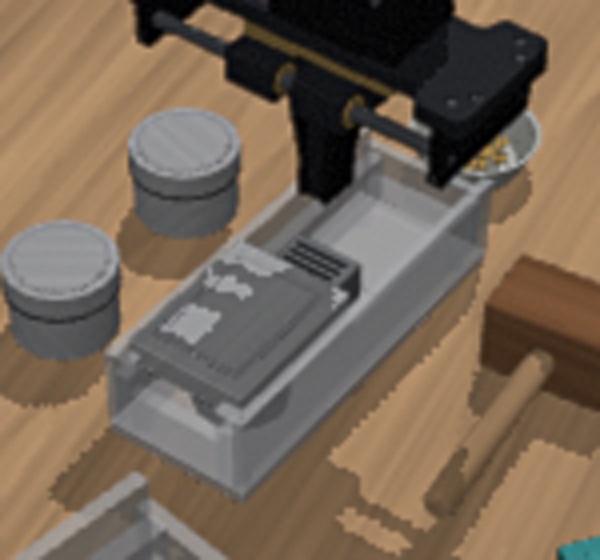

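```bash
cat > wf.py <<'E'
from h import *
from scipy.optimize import least_squares
np.set_printoptions(precision=4,suppress=True)
def R(a): return np.array([[np.cos(a),-np.sin(a),0],[np.sin(a),np.cos(a),0],[0,0,1]])
def wfit(W,P,zoff=True):
    X=np.array([a for a,_ in W])/1e3; U=np.array([b for _,b in W],float)
    f=lambda p:(proj("wrist",X@R(p[2]).T+[p[0],p[1],p[3] if zoff else 0],P)-U).ravel()
    r=least_squares(f,[.57,-.085,-1.73,0],loss="soft_l1"); print(r.x,np.degrees(r.x[2])); print(f(r.x).reshape(-1,2).round(1).tolist()); return r.x
E
python3 - <<'E'
from wf import *
P=imaging.camera_params("wrist")
print(read_state()["position"],read_state()["position"])
W=[((-109,-41.5,56),(231,38)),((-109,41.5,56),(396,38)),((-100,-34,62),(246,57)),((-100,34,62),(383,57)),((-10,-34,62),(258,230)),((-10,34,62),(375,230)),((-7,-20,53),(285,233)),((-7,20,53),(348,233)),((21,-20,53),(284,273)),((21,20,53),(346,273))]
p=wfit(W,P); wfit(W,P,False)
a=cv2.imread("pics/wrist2.png")[20:300,200:420]; cv2.imwrite("pics/w2c.png",cv2.resize(a,None,fx=2.1,fy=2.1,interpolation=cv2.INTER_CUBIC))
E
```

```text
[ 0.5722 -0.1013  0.1038] [ 0.5722 -0.1013  0.1038]
[ 0.5755 -0.0868 -1.7467 -0.0011] -100.07921596063734
[[1.0, 0.9], [-0.1, 0.9], [0.2, -0.6], [-0.3, -0.7], [-1.6, 0.9], [-0.1, -0.5], [-2.8, -1.7], [0.8, -2.5], [-0.2, 1.5], [1.9, 0.6]]
[ 0.5755 -0.0869 -1.7463  0.    ] -100.05502788872509
[[0.4, 0.5], [0.3, 0.4], [-0.3, -0.9], [0.0, -1.1], [-1.9, 1.6], [0.2, 0.1], [-2.9, -1.1], [1.0, -1.9], [-0.4, 2.3], [2.0, 1.3]]
```

View pics/w2c.png

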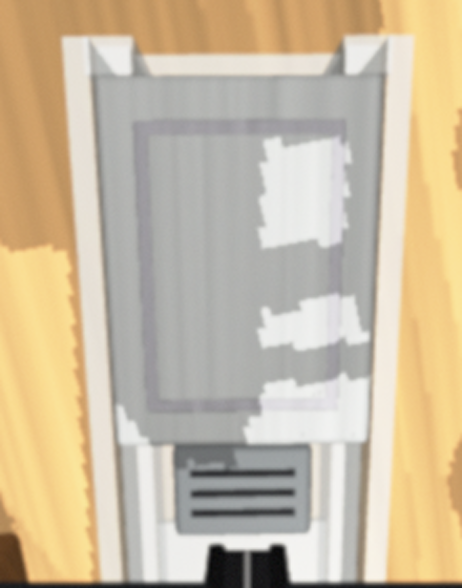

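Call:
{"method": "apply_moves", "body": {"steps": [{"x":1,"y":6,"z":-14,"spin":0},{"x":0,"y":0,"z":-14,"spin":0},{"x":0,"y":0,"z":-3,"spin":0},{"x":0,"y":0,"z":0,"spin":0}]}}

```text
time_s: 3.25
position: [0.5763, -0.0972, 0.0754]
tcp_rot: [[0.982, 0.032, 0.184], [-0.184, -0.018, 0.983], [0.034, -0.999, -0.011]]
force: [0.1, 0.7, -0.1]
opening: 0.006
```

```bash
python3 - <<'E'
from wf import *
cv2.imwrite("pics/w3.png",imaging.capture("wrist")[:,:,::-1])
s=read_state(); print(s["position"],s["tcp_rot"],s["force"])
a=cv2.imread("pics/w3.png")[20:360,160:480]; cv2.imwrite("pics/w3c.png",cv2.resize(a,None,fx=1.7,fy=1.7,interpolation=cv2.INTER_CUBIC))
E
```

```text
[ 0.5764 -0.0972  0.0755] [[ 0.9824  0.0317  0.1839]
 [-0.1834 -0.0176  0.9829]
 [ 0.0344 -0.9993 -0.0115]] [ 0.7268  0.2876 -0.2068]
```

View pics/w3c.png

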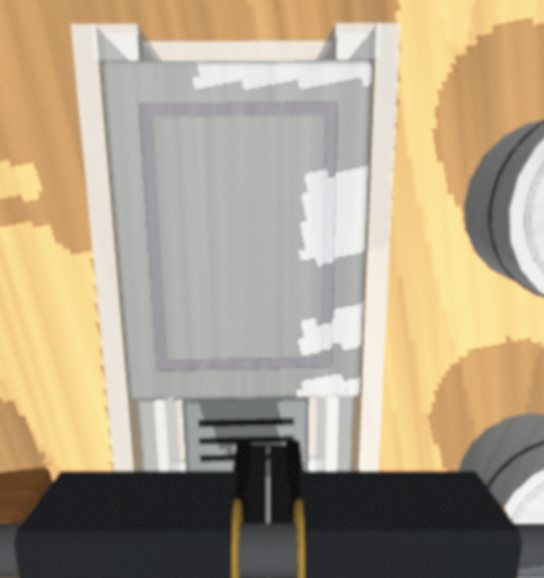

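Call:
{"method": "apply_moves", "body": {"steps": [{"x":-5,"y":1,"z":-12,"spin":0},{"x":-1,"y":0,"z":-6,"spin":0}]}}

```text
time_s: 3.5
position: [0.5719, -0.0966, 0.0593]
tcp_rot: [[0.982, 0.036, 0.184], [-0.183, -0.019, 0.983], [0.039, -0.999, -0.012]]
force: [-2.0, 0.9, 4.8]
opening: 0.009
```

Contact: the force is 4.8 N at TCP z = 0.059, which puts the tip at about 51 mm, so I'm on the tab. I'll keep pressing.

Call:
{"method": "apply_moves", "body": {"steps": [{"x":-1,"y":0,"z":-7,"spin":0},{"x":-1,"y":0,"z":-6,"spin":0}]}}

```text
time_s: 3.7
position: [0.5718, -0.0966, 0.0481]
tcp_rot: [[0.982, 0.041, 0.185], [-0.184, -0.02, 0.983], [0.044, -0.999, -0.012]]
force: [-0.7, 1.7, 6.0]
opening: 0.001
```

Call:
{"method": "apply_moves", "body": {"steps": [{"x":-1,"y":0,"z":-4,"spin":0},{"x":0,"y":0,"z":-2,"spin":0}]}}

```text
time_s: 3.9
position: [0.5719, -0.0965, 0.0475]
tcp_rot: [[0.982, 0.044, 0.184], [-0.184, -0.021, 0.983], [0.047, -0.999, -0.012]]
force: [-4.5, 1.4, 10.3]
opening: 0.008
```

Call:
{"method": "apply_moves", "body": {"steps": [{"x":0,"y":0,"z":-6,"spin":0},{"x":0,"y":0,"z":-6,"spin":0}]}}

```text
time_s: 4.1
position: [0.5721, -0.0966, 0.047]
tcp_rot: [[0.982, 0.046, 0.183], [-0.182, -0.023, 0.983], [0.049, -0.999, -0.014]]
force: [-11.9, 2.7, 44.8]
opening: 0.008
```

```bash
python3 - <<'E'
from wf import *
cv2.imwrite("pics/s4.png",imaging.capture("side")[:,:,::-1])
s=read_state(); print(s["position"],s["force"])
a=cv2.imread("pics/s4.png")[150:290,240:390]; cv2.imwrite("pics/s4c.png",cv2.resize(a,None,fx=4,fy=4,interpolation=cv2.INTER_CUBIC))
E
```

```text
[ 0.572  -0.0966  0.047 ] [-11.2494   2.7484  41.2267]
```

View pics/s4c.png

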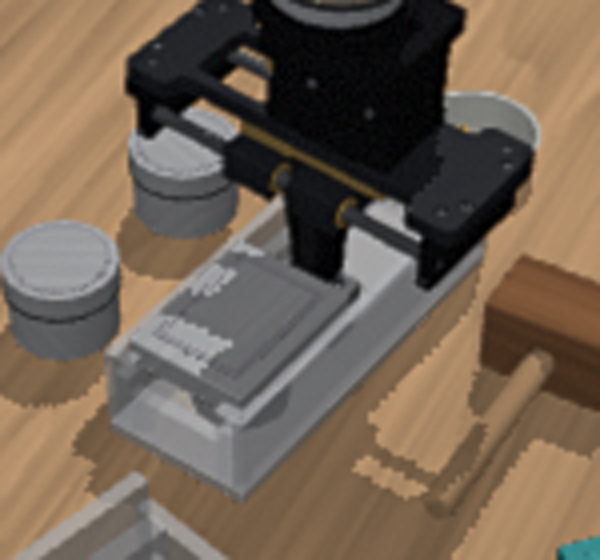

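Call:
{"method": "apply_moves", "body": {"steps": [{"x":0,"y":0,"z":35,"spin":0},{"x":0,"y":0,"z":25,"spin":0},{"x":6,"y":42,"z":0,"spin":0},{"x":7,"y":45,"z":0,"spin":0},{"x":7,"y":45,"z":0,"spin":0},{"x":3,"y":20,"z":0,"spin":0}]}}

```text
time_s: 4.75
position: [0.6017, 0.0544, 0.1175]
tcp_rot: [[0.979, 0.065, 0.192], [-0.191, -0.028, 0.981], [0.069, -0.998, -0.015]]
force: [1.0, -0.3, 0.5]
opening: 0.003
```

```bash
python3 - <<'E'
from wf import *
p=None
for c in ("wrist","scene","side"): cv2.imwrite(f"pics/{c}5.png",imaging.capture(c)[:,:,::-1])
s=read_state(); print(s["position"],s["tcp_rot"],s["force"])
a=cv2.imread("pics/side5.png")[130:290,230:400]; cv2.imwrite("pics/s5c.png",cv2.resize(a,None,fx=3.5,fy=3.5,interpolation=cv2.INTER_CUBIC))
E
```

```text
[0.6013 0.0525 0.117 ] [[ 0.9795  0.0637  0.1913]
 [-0.1898 -0.0289  0.9814]
 [ 0.0681 -0.9975 -0.0162]] [-0.197  -0.4774 -1.6484]
```

View pics/wrist5.png

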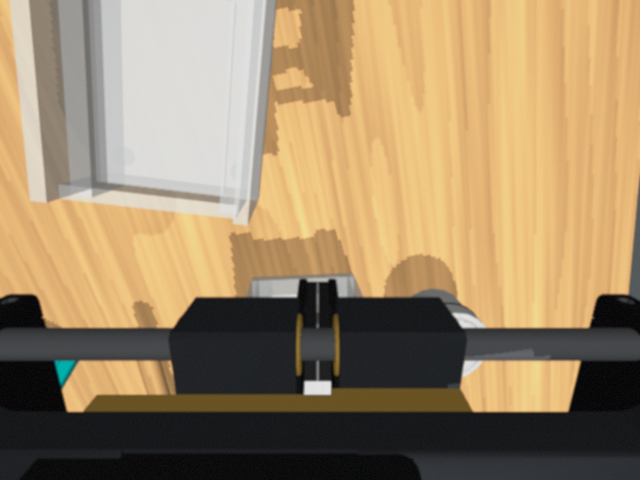

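View pics/s5c.png

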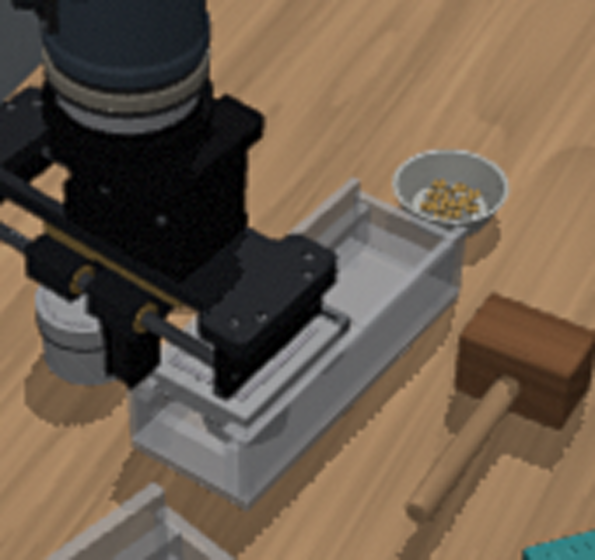

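Call:
{"method": "apply_moves", "body": {"steps": [{"x":-2,"y":0,"z":-34,"spin":0.01},{"x":-1,"y":0,"z":-26,"spin":0.005},{"x":0,"y":0,"z":0,"spin":0}]}}

```text
time_s: 5.2
position: [0.6003, 0.0493, 0.0575]
tcp_rot: [[0.982, 0.07, 0.178], [-0.176, -0.03, 0.984], [0.074, -0.997, -0.017]]
force: [-0.5, -0.0, 0.5]
opening: 0.007
```

```bash
python3 - <<'E'
from wf import *
for c in ("scene","side"): cv2.imwrite(f"pics/{c}6.png",imaging.capture(c)[:,:,::-1])
s=read_state(); print(s["position"],s["tcp_rot"],s["force"])
X=(R(np.radians(-100.05)).T@(s["position"]-[.5745,-.087,0])); print(X*1e3)
a=cv2.imread("pics/side6.png")[170:290,240:380]; b=cv2.imread("pics/scene6.png")[220:350,230:390]
f=lambda a:cv2.resize(a,(480,400),interpolation=cv2.INTER_CUBIC)
cv2.imwrite("pics/s6c.png",f(a));cv2.imwrite("pics/c6c.png",f(b))
E
```

```text
[0.6025 0.0492 0.0601] [[ 0.9811  0.0751  0.1781]
 [-0.1763 -0.0301  0.9839]
 [ 0.0792 -0.9967 -0.0163]] [ 0.8691 -0.5434  0.1057]
[-139.0158    3.7615   60.0941]
```

View pics/s6c.png

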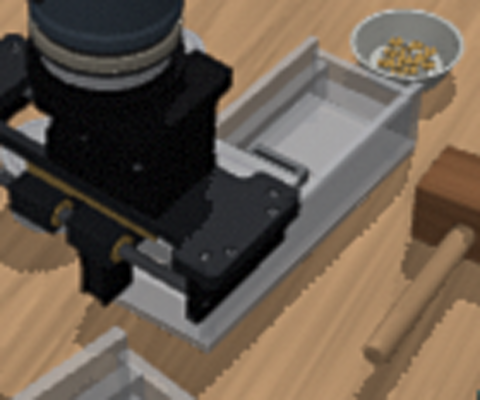

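View pics/c6c.png

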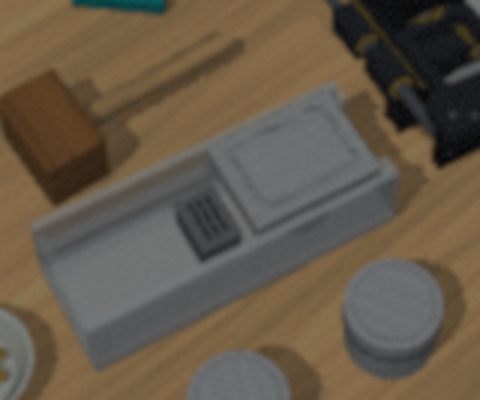

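Call:
{"method": "apply_moves", "body": {"steps": [{"x":-6,"y":-8,"z":-4,"spin":0},{"x":-3,"y":-12,"z":-2,"spin":0}]}}

```text
time_s: 5.5
position: [0.595, 0.028, 0.0563]
tcp_rot: [[0.981, 0.08, 0.177], [-0.175, -0.031, 0.984], [0.084, -0.996, -0.016]]
force: [0.5, 0.1, -0.3]
opening: 0.006
```

```bash
cat > st.py <<'E'
from wf import *
s=read_state(); print(s["time_s"],s["position"],s["force"],s["tcp_rot"][:,1])
print((R(np.radians(-100.05)).T@(s["position"]+.008*s["tcp_rot"][:,1]-[.5745,-.087,0]))*1e3)
E
python3 st.py
```

```text
5.5 [0.595  0.028  0.0563] [ 0.4524  0.1089 -0.2736] [ 0.0801 -0.0307 -0.9963]
[-116.6599    0.8429   48.3575]
```

Call:
{"method": "apply_moves", "body": {"steps": [{"x":-2,"y":-10,"z":-1,"spin":0},{"x":-2,"y":-10,"z":-1,"spin":0},{"x":-2,"y":-10,"z":-1,"spin":0}]}}

```text
time_s: 5.8
position: [0.5903, -0.0052, 0.0559]
tcp_rot: [[0.98, 0.086, 0.18], [-0.178, -0.03, 0.984], [0.09, -0.996, -0.014]]
force: [0.7, 1.8, 2.2]
opening: 0.004
```

```bash
python3 st.py; python3 - <<'E'
from wf import *
cv2.imwrite("pics/scene7.png",imaging.capture("scene")[:,:,::-1])
b=cv2.imread("pics/scene7.png")[220:350,230:390]
cv2.imwrite("pics/c7c.png",cv2.resize(b,(640,520),interpolation=cv2.INTER_CUBIC))
E
```

```text
5.8 [ 0.5903 -0.0052  0.0559] [0.748  1.8123 2.2047] [ 0.086  -0.0303 -0.9958]
[-83.1433   2.0103  47.9776]
```

View pics/c7c.png

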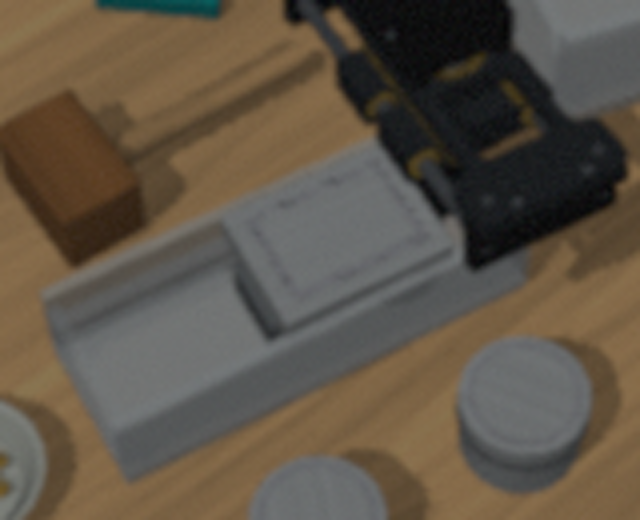

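The cover has slid over the pressed tab and is flat (its front edge is at about (250,300) in the crop). I'll keep pushing.

Call:
{"method": "apply_moves", "body": {"steps": [{"x":-3,"y":-10,"z":-1,"spin":0},{"x":-3,"y":-10,"z":-1,"spin":0},{"x":-2.5,"y":-10,"z":-1,"spin":0}]}}

```text
time_s: 6.15
position: [0.5818, -0.0387, 0.0532]
tcp_rot: [[0.98, 0.088, 0.18], [-0.178, -0.031, 0.984], [0.092, -0.996, -0.015]]
force: [0.8, 3.1, 2.3]
opening: 0.003
```

```bash
python3 st.py
```

```text
6.15 [ 0.5818 -0.0387  0.0532] [0.7816 3.0625 2.2553] [ 0.0877 -0.0312 -0.9957]
[-48.7191  -0.4957  45.2666]
```

Call:
{"method": "apply_moves", "body": {"steps": [{"x":-2,"y":-9,"z":0,"spin":0},{"x":-2,"y":-9,"z":0,"spin":0}]}}

```text
time_s: 6.35
position: [0.5774, -0.0585, 0.0529]
tcp_rot: [[0.98, 0.087, 0.18], [-0.178, -0.031, 0.984], [0.092, -0.996, -0.015]]
force: [0.4, 1.2, -0.4]
opening: 0.002
```

```bash
python3 st.py; python3 - <<'E'
from wf import *
for c in ("scene","side"): cv2.imwrite(f"pics/{c}8.png",imaging.capture(c)[:,:,::-1])
b=cv2.imread("pics/scene8.png")[220:350,230:390]
cv2.imwrite("pics/c8c.png",cv2.resize(b,(640,520),interpolation=cv2.INTER_CUBIC))
E
```

```text
6.35 [ 0.5774 -0.0585  0.0529] [ 0.3922  1.1767 -0.4232] [ 0.0875 -0.0314 -0.9957]
[-28.4285  -1.4275  44.9175]
```

View pics/c8c.png

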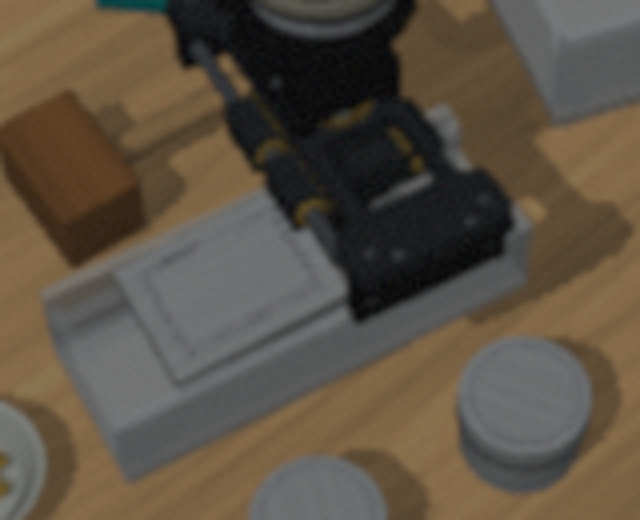

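Call:
{"method": "apply_moves", "body": {"steps": [{"x":-1,"y":-9,"z":0,"spin":0},{"x":-1,"y":-8,"z":0,"spin":0}]}}

```text
time_s: 6.65
position: [0.5742, -0.0763, 0.0524]
tcp_rot: [[0.98, 0.085, 0.181], [-0.179, -0.031, 0.983], [0.089, -0.996, -0.015]]
force: [1.3, 3.5, 1.2]
opening: 0.008
```

```bash
python3 st.py; python3 - <<'E'
from wf import *
for c in ("scene","side"): cv2.imwrite(f"pics/{c}9.png",imaging.capture(c)[:,:,::-1])
b=cv2.imread("pics/scene9.png")[220:350,230:390]
cv2.imwrite("pics/c9c.png",cv2.resize(b,(640,520),interpolation=cv2.INTER_CUBIC))
E
```

```text
6.65 [ 0.5742 -0.0763  0.0524] [1.3466 3.5003 1.1857] [ 0.085  -0.0308 -0.9959]
[-10.3438  -1.4197  44.3942]
```

View pics/c9c.png

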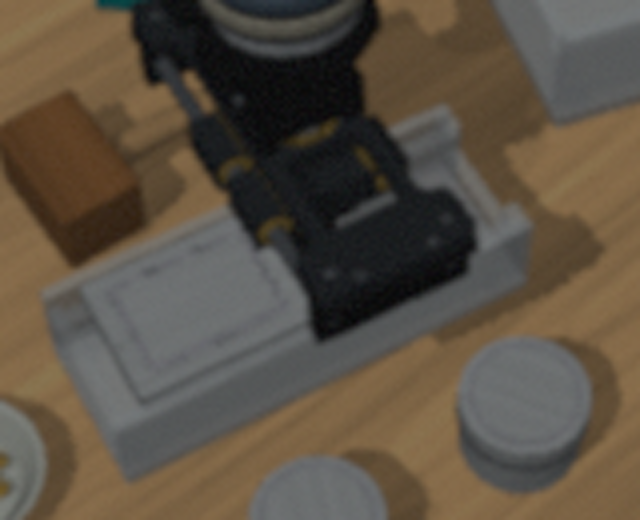

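Call:
{"method": "apply_moves", "body": {"steps": [{"x":-1,"y":-5,"z":0,"spin":0}]}}

```text
time_s: 6.85
position: [0.5731, -0.0819, 0.0523]
tcp_rot: [[0.98, 0.085, 0.181], [-0.179, -0.031, 0.983], [0.089, -0.996, -0.015]]
force: [0.6, 2.5, 0.9]
opening: 0.001
```

```bash
python3 st.py
```

```text
6.85 [ 0.5731 -0.0819  0.0523] [0.569  2.4655 0.8713] [ 0.0847 -0.0311 -0.9959]
[-4.6837 -1.5809 44.3627]
```

Now I'll back off along stand −x, lift clear and look.

Call:
{"method": "apply_moves", "body": {"steps": [{"x":2,"y":12,"z":0,"spin":0},{"x":3,"y":15,"z":5,"spin":0},{"x":0,"y":5,"z":40,"spin":0},{"x":0,"y":0,"z":45,"spin":0},{"x":0,"y":0,"z":45,"spin":0},{"x":0,"y":45,"z":0,"spin":0},{"x":0,"y":45,"z":0,"spin":0},{"x":0,"y":0,"z":0,"spin":0}]}}

```text
time_s: 7.65
position: [0.5775, 0.0475, 0.1921]
tcp_rot: [[0.98, 0.084, 0.183], [-0.181, -0.031, 0.983], [0.088, -0.996, -0.015]]
force: [0.4, -0.2, -0.5]
opening: 0.003
```

```bash
python3 st.py; python3 - <<'E'
from wf import *
for c in ("scene","side"):
    cv2.imwrite(f"pics/{c}10.png",imaging.capture(c)[:,:,::-1])
    for n in ("tin_a","dish","mallet","cover"):
        z={"tin_a":.03,"dish":.012,"mallet":.025,"cover":.056}[n]
        for r in spotter.cut_out(n,c)[:2]:
            q=cen(r["mask"]); print(c,n,round(r["score"],2),q.round(1),atz(c,q,z)[:2], ((R(np.radians(-100.05)).T@(atz(c,q,z)-[.5745,-.087,0]))*1e3).round(1) if n=="cover" else "")
a=cv2.imread("pics/side10.png")[170:280,250:380]; b=cv2.imread("pics/scene10.png")[230:350,220:380]
cv2.imwrite("pics/c10.png",cv2.resize(b,None,fx=5,fy=5,interpolation=cv2.INTER_CUBIC));cv2.imwrite("pics/s10.png",cv2.resize(a,None,fx=5,fy=5,interpolation=cv2.INTER_CUBIC))
E
```

```text
7.65 [0.5775 0.0475 0.1921] [ 0.4385 -0.1551 -0.4928] [ 0.0842 -0.0305 -0.996 ]
[-132.8183  -19.8356  184.1046]
scene tin_a 0.79 [360.7 322.8] [ 0.694  -0.0431] 
scene tin_a 0.6 [309.9 353.3] [ 0.6815 -0.1527] 
scene dish 0.78 [220.6 337.3] [ 0.5461 -0.2546] 
scene mallet 0.61 [257.2 258.8] [ 0.4543 -0.1055] 
scene mallet 0.34 [310.3 290.5] [ 0.5792 -0.0698] 
scene cover 0.98 [275.7 297.2] [ 0.5645 -0.139 ] [52.9 -0.7 56. ]
scene cover 0.93 [272.3 205.5] [ 0.3836 -0.0134] [ -39.1 -200.8   56. ]
side tin_a 0.46 [293.5 199.2] [ 0.6508 -0.1357] 
side dish 0.65 [358.5 183.6] [ 0.5536 -0.2681] 
side mallet 0.62 [375.1 239.6] [ 0.4507 -0.1041] 
side cover 0.97 [332.5 205.7] [ 0.5557 -0.1266] [ 42.3 -11.6  56. ]
side cover 0.68 [405.5 303. ] [0.3395 0.0464] [ -90.3 -254.6   56. ]
```

View pics/c10.png

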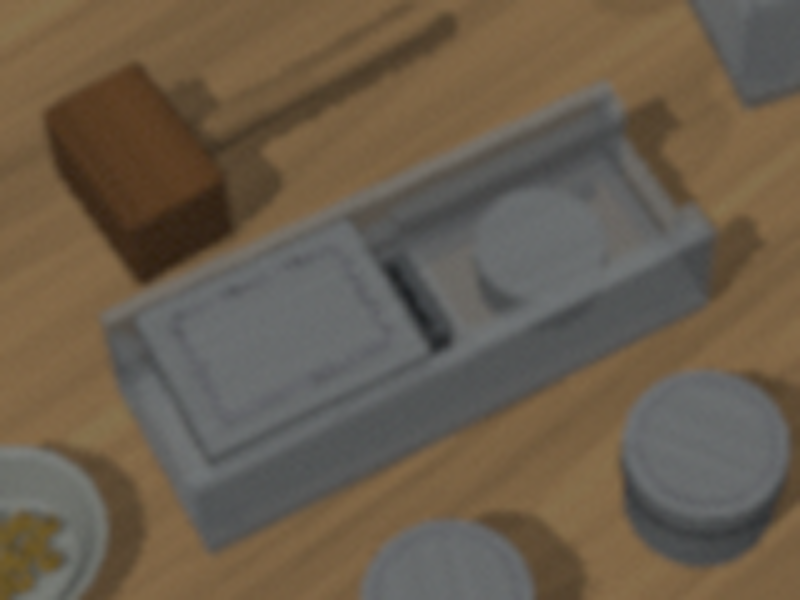

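View pics/s10.png

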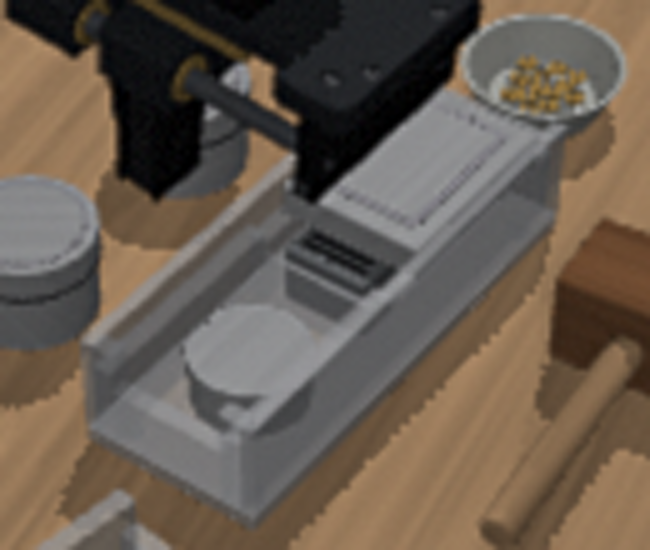

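```bash
python3 - <<'E'
from wf import *
A=R(np.radians(-100.05))
for c,o in (("side",(250,170)),("scene",(220,230))):
    for z in (39,54): print(c,z,((proj(c,np.array([[-7,-20,z],[-7,20,z]])/1e3@A.T+[.5735,-.086,0])-o)*5).round().tolist())
    for x in (34,50,58):
        print(c,x,((proj(c,np.array([[x-45,-34,56],[x-45,34,56],[x+45,-34,56],[x+45,34,56]])/1e3@A.T+[.5735,-.086,0])-o)*5).round().tolist())
E
```

```text
side 39 [[360.0, 286.0], [280.0, 246.0]]
side 54 [[361.0, 259.0], [280.0, 219.0]]
side 34 [[384.0, 275.0], [246.0, 206.0], [509.0, 155.0], [374.0, 92.0]]
side 50 [[407.0, 253.0], [269.0, 185.0], [530.0, 134.0], [396.0, 73.0]]
side 58 [[418.0, 242.0], [281.0, 175.0], [540.0, 124.0], [406.0, 63.0]]
scene 39 [[399.0, 250.0], [450.0, 329.0]]
scene 54 [[398.0, 229.0], [449.0, 309.0]]
scene 34 [[390.0, 195.0], [477.0, 330.0], [176.0, 295.0], [257.0, 437.0]]
scene 50 [[353.0, 212.0], [439.0, 348.0], [136.0, 313.0], [217.0, 457.0]]
scene 58 [[334.0, 221.0], [419.0, 358.0], [117.0, 322.0], [196.0, 467.0]]
```

The cover's corners match x ≈ 50 mm with its top at 56 mm, and the tab's edge matches 39 mm, which is fully in. Nothing is touching the robot, so I'm handing in.

```bash
python3 -c "
from rig import job; print(job.hand_in())"
```

```text
the job is handed in; nothing more can be done
None
```

I pressed the tab in, pushed the cover off its seat through the back notch onto the lower ledge, backed off and handed in at about 8 s of the 38 s; no verdict is reported.

**Tab:** I pressed with closed fingers until they hit a firm stop. That was about 45 N on the wrist with the fingertips at about 39 mm. The last side view also puts the tab's top edge at 39 mm, so it is fully in.

**Cover:** In the last scene view its corners match an x of about 50 mm with the top at 56 mm, lying flat. A centroid check in the scene view gave x = 53 mm and y = −1 mm.

**Bystanders:** In the last scene view both tins, the dish and the mallet are within about 1 mm of where they started.

**Robot:** It was clear of everything, with only noise on the force reading.

**Checks that disagreed:**
- In the side view the cover's centroid gave x = 42 mm and y = −12 mm, but the gripper partly hid it. The guides, 71 mm apart round a 68 mm cover, rule out that y.
- In that view one tin also read about 28 mm off because the gripper hid part of it, and the other tin was not detected at all.
- The tool tilted by about 0.09 rad over the moves, probably from small errors adding up. It had no visible effect on the cover.

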